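Open the brush-top sealant bottle in its bench holder

ROBOT

A 6-joint arm with a two-finger parallel gripper is mounted at the origin on a cart in front of the work surface, level with it; the furniture and walls round the work are solid. World frame = base frame: x ahead of the robot, y to its left, z up, the work surface at z = 0. Lengths are in m, angles in rad, forces in N, time in s.
With the tool pointing down it reaches from about 0.425 to 0.925 m from the base axis. Payload 12.5 kg.
Tool frame: the origin (TCP) lies at the centre of the arm's flange, where the gripper is bolted on; the fingertips stand 173 mm ahead of it and the grasp point (between the pads) lies 155 mm ahead of it; z points along the fingers, y is the direction in which the jaws open and shut (so a half turn about z gives the same grasp; the last joint's range is limited). The gripper opens to 85 mm and grips with 20 to 120 N. Pads are 22 mm wide; open, the fingers measure 114 mm over their backs; the gripper's body (76 mm by 85 mm) begins 54 mm behind the grasp point. The pads swing forward as they close: fully open they stand 13 mm farther back than shut.
Start: joints at [-1.274, 0.491, 1.559, -0, 1.092, -0.106], TCP at [0.245, -0.575, 0.405] pointing down, gripper open.
Joint ranges: [-3.1, 3.1], [-0.84, 2.19], [0.05, 2.79], [-1.13, 4.28], [0.06, 2.93], [-2.69, 2.69]. Speed limits (rad/s): [2.22, 2.22, 2.79, 3.14, 3.14, 3.14].

INTERFACE

Orientations are given as a 3x3 rotation matrix whose columns are the frame's x, y, z axes.
In Python, from workcell import monitor, grab_frame, env, finder gives the robot as it stands.
- The arm moves only by the tool drive_tool, never from a script. Its argument "motion" is text: rows parted by semicolons, each of 6 numbers parted by spaces: the shift along the tool's x, y, z in cm, then the turn, a rotation vector about the tool's x, y, z in rad. A call has 1 to 20 rows; each row shifts and turns the commanded pose from where the row before left it, along the tool's axes as they then stand; what a row does not reach is not made up. A row lasts 1/10 s, in which the tool goes at most 50 mm and 8.59 degrees, less where a joint would pass 70% of its speed; a pose out of reach is approached as far as the arm can. A call is refused whole if a number of a shift passes 5 or a number of a turn 0.15, either way. A call with a gripper value outside its range is refused whole. "fingers" is the finger opening in cm, from 0 to 8.54, set as the call begins (left out, the last holds). The fingers move at their own pace and stop on an object; "force" is the grip in N (left out, the last holds). Time passes only in rows, so rows that do not move let the fingers close. It gives the time, the measured TCP pose, the force and the opening at its end, in the units of the state.
- monitor.get_obs(): the state, without advancing time (a new reading comes with each control period).
- grab_frame(name): name is "scene" or "top" or "wrist"; returns a dict with "frame" (480x640x3 uint8, red, green, blue), "K" (3x3 intrinsics, pixels), "rvec" (rotation vector, rad) and "tvec" (3), from world to camera coordinates, as OpenCV has them; the wrist camera has in their place "mount" (4x4, takes a point from camera to tool coordinates, whose origin is the TCP and whose axes are the flange's). Camera axes: x right, y down, z forward; pixel columns grow to the right and rows downward; lengths in m; the calibration is good to about 2 mm. The wrist camera is an equidistant fisheye: a pixel r from the principal point sees the ray r / f radians off the axis. A picture is of the moment at which its call begins: read the wrist's pose just before it. There is no depth.
- env.close_job(): hands the job in, once; it reports no verdict.
Trained networks look in a picture, given as the dict that the camera call returned (one of the last four; its "shot" number tells which), for a name from the list of things; names that differ only in an ending like _2 or _b are one class to them, and where a whole thing is asked for, a point or a joint stands for the part that bears it (a point fixed in the world has none). Each returns a list of dicts, best first, with "confidence" (0 to 1); they miss things now and then, are a little off and sometimes report something else, mostly with a low value. They report only what shows in the picture. A call takes as long as a camera call. They do not tell look-alikes from the thing itself.
- finder.silhouettes(target, picture): "region" (480x640 bool, what is visible of it) and "at" ([column, row] as shares, 0 to 1, of the picture: columns of its width, rows of its height, amid what is visible of it).
- finder.place_of(target, picture): "at" ([column, row] as shares, 0 to 1, of the picture: columns of its width, rows of its height: a listed point, or the origin of a listed thing).
The state is a dict: "clock": time; "joint_pos": joint angles; "joint_vel": joint speeds; "effort": joint torques, N m; "tcp_pos": TCP position; "tcp_rot": TCP orientation; "wrist_force": force on the tool from outside, world axes, zero at the start; "ft_torque": the same for the moment, N m; "gripper_width": finger opening in m.
Only numpy, scipy, OpenCV 4.12 (cv2) and the standard library are available. Lean on these libraries where they do the work, as an engineer would, in place of code of your own. Each camera call takes 0.05 s, during which the arm holds its last target.

TASK

Stand the square brush-top bottle fully home in the square pocket of the wooden holder, so that it cannot turn or tip. There, push its safety cap down, twist it counter-clockwise while it is down, and lift it off until the brush under it is a few centimetres clear of the bottle's mouth. Finish while still holding the cap, steady and upright over the mouth, with the bottle left standing home in the pocket, and leave the other things on the bench where they are.

Things in the scene. Friction and masses are not known exactly. Their poses are not given: they have to be found in the camera images.
- bottle_center (a point): Plain grey square bottle with a blank paper label, standing on the bench at the start; body 60 x 60 mm, 80 mm high, then a short shoulder (to 88 mm) and a round neck; with its cap 123 mm high. This point is on its axis, 45 mm above its underside; x and y are square to its side faces, z is up. Weight 0.2 to 0.45 kg. The lowest 6 mm taper to 54 mm wide at the underside.
- mouth (a point): Centre of the bottle's mouth, at the top of its neck, 111 mm above its underside; the bottle's axes. The bore is 22 mm wide. A springy seal ring stands 8 mm above the neck under the cap.
- bottle: The same bottle: its origin lies at the centre of its underside, axes as at bottle_center. The locked cap carries its weight, so it may be lifted and carried by the cap.
- cap_center (a point): Black round ribbed push-and-turn cap, 48 mm in diameter, 27 mm high, two raised arrows on its flat top. This point is on its axis half-way up, 109.5 mm above the bottle's underside while locked. It can be gripped across its side in any direction. Its x axis is parallel to the bottle's while locked and turns with the cap. The bottle's square shoulder is about 16 mm below its lower edge at the sides.
- cap: The cap with its brush (45 g), origin at the centre of its lower edge. Inner lugs sit behind teeth on the neck: push it down 6 to 7.5 mm against a spring (5 mm clears the teeth, 8 mm is the bottom; 6 N at rest, 10 N down), keep it down and turn it counter-clockwise from above by 60 degrees (35 to 90; stop at 94). Clockwise it is stopped at once. Freed, it rises a little and lifts straight off.
- brush_tip (a point): Lowest point of the brush that hangs from the middle of the cap inside the bottle, 43 mm below cap_center and hidden until the cap is off. It leaves the mouth when the cap is lifted 45 mm from its locked place.
- pocket (a point): Centre of the floor of the square pocket in the wooden holder, axes along its sides, z up. Holder: brown block 96 x 156 x 40 mm screwed to the bench. Pocket 63 x 63 mm, 32 mm deep: floor 8 mm, rim 40 mm above the bench. The bottle fits any of the four ways round. 74 mm along the pocket's -y the block has a round bore of 49 mm, too small for the bottle.
- screwdriver_yel: Bystander: stubby screwdriver with a yellow handle, 135 mm long and 24 mm high, lying on the bench near the middle; body origin at the centre of its underside.
- tape_measure: Bystander: tape measure, 37 x 70 x 64 mm, standing behind the work; body origin under its centre.
- block_foam: Bystander: black sanding block, 60 x 100 x 28 mm, lying at the right; body origin under its centre.
Things that resemble listed ones, but are neither listed nor needed, are in the scene too. What is shaped like the bottle but green is not meant.

How it is judged:
By the outcome, as a careful person would: the job done as asked, in the order asked, and still so for the second after the job is handed in, while the arm keeps its last pose, push and grip.
It also fails if it takes over 46 s, if anything falls off the work surface, if the arm or the gripper's body presses on something with over 40 N, if the wrist force passes 120 N, or if a joint passes its speed limit or range.

## Working session

There is one attempt and no reset: what is moved stays moved. The work goes in short steps, Python scripts to look and compute and a tool call to move; the robot and the scene stay as the last step left them, time stands still between calls to the robot, and variables do not carry over. Pictures are saved under pics/ and viewed, and the job is handed in when it is done.

Besides the shell and the picture viewer there is one more tool, called by a JSON object that holds its "fn" and its "kwargs", one argument or row to a line. drive_tool: Moves the arm, as the interface text tells. Its arguments: {"type":"object","properties":{"motion":{"type":"string"},"fingers":{"type":"number"},"force":{"type":"number"}},"required":["motion"]}

```bash
ls; mkdir -p pics; python3 - <<'E'
from workcell import monitor, grab_frame, env, finder
import cv2,pickle
o=monitor.get_obs(); print(o['clock'],o['tcp_pos'],o['tcp_rot'],o['wrist_force'],o['gripper_width'])
fs={}
for n in ['scene','top']:
    f=grab_frame(n); fs[n]=f
    cv2.imwrite(f'pics/{n}0.png',f['frame'][:,:,::-1])
    print(n,f['K'],f['rvec'],f['tvec'])
    for t in ['bottle','cap_center','pocket','bottle_center','mouth']:
        print(t,[(r['confidence'],[r['at'][0]*640,r['at'][1]*480]) for r in finder.place_of(t,f)])
pickle.dump(fs,open('fs.pkl','wb'))
print(monitor.get_obs()['clock'])
E
```

```text
pics
0.0 [ 0.24500221 -0.57493234  0.40411534] [[ 9.19975551e-01  3.91975607e-01 -3.31583947e-04]
 [ 3.91975727e-01 -9.19974898e-01  1.10280916e-03]
 [ 1.27225382e-04 -1.14453032e-03 -9.99999337e-01]] [ 0.16676249 -0.41055428  0.75099886] 0.08546563835250987
scene [[543.4224949    0.         324.32554963]
 [  0.         543.4224949  234.07626896]
 [  0.           0.           1.        ]] [ 1.9559313  -0.9048984   0.54974629] [-0.40712522  0.25469415  1.04647853]
bottle [(0.84, [251.584, 285.88800000000003]), (0.64, [229.12, 227.904])]
cap_center [(0.55, [229.12, 189.31199999999998])]
pocket []
bottle_center [(0.76, [247.616, 266.688]), (0.59, [233.728, 214.896])]
mouth [(0.98, [228.416, 193.584]), (0.72, [248.19199999999998, 246.192])]
top [[452.37891765   0.         318.56218153]
 [  0.         452.37891765 242.79802464]
 [  0.           0.           1.        ]] [ 2.18625546 -2.14827078  0.07736481] [-0.07757851  0.54212078  1.03047178]
bottle [(0.93, [193.28, 253.29599999999996]), (0.76, [289.792, 321.216])]
cap_center [(0.86, [180.416, 250.41600000000003]), (0.15, [343.808, 234.816])]
pocket [(0.94, [345.472, 235.92]), (0.58, [183.488, 250.89600000000002])]
bottle_center [(0.94, [284.99199999999996, 321.984]), (0.87, [188.79999999999998, 251.61599999999999])]
mouth [(0.94, [179.008, 247.296]), (0.9, [284.096, 327.6])]
0.6
```

View pics/scene0.png

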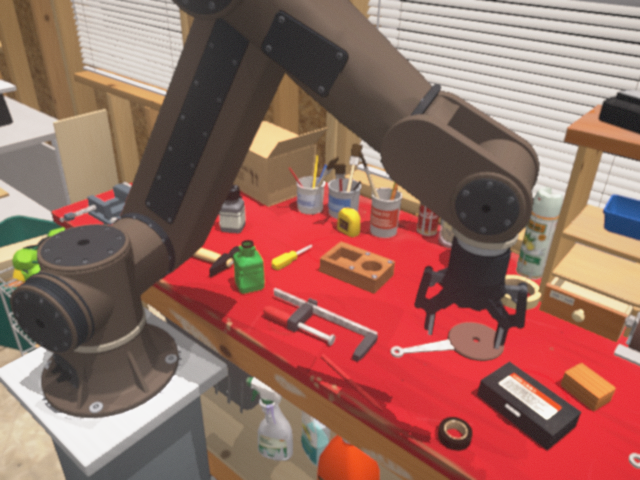

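View pics/top0.png

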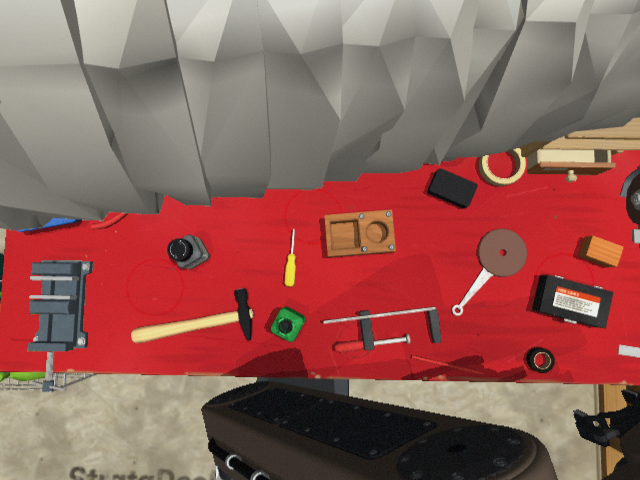

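The top picture shows the candidates for the bottle: the grey one at (185,250) and the green decoy at (287,323). The holder's square pocket is at (343,235) and its round bore at (377,233). By the description I choose the grey bottle, and I check it in close crops.

```bash
cat > h.py <<'E'
import numpy as np,cv2,pickle
def proj(f,P):
    p,_=cv2.projectPoints(np.array(P,float).reshape(-1,1,3),f['rvec'],f['tvec'],f['K'],None); return p.reshape(-1,2)
def back(f,uv,z):
    R,_=cv2.Rodrigues(f['rvec']); t=np.array(f['tvec']).ravel()
    d=R.T@np.linalg.inv(f['K'])@np.array([uv[0],uv[1],1.]); c=-R.T@t
    return c+d*(z-c[2])/d[2]
E
python3 - <<'E'
from h import *
fs=pickle.load(open('fs.pkl','rb')); f=fs['top']; s=fs['scene']
for n,uv,z in [('cap',(180.4,250.4),.1095),('mouth',(179,247.3),.111),('bc',(188.8,251.6),.045),('bot',(193.3,253.3),0),('pocket',(345.5,235.9),.008)]: print(n,back(f,uv,z))
for n,uv,z in [('cap',(229.1,189.3),.1095),('bot',(229.1,227.9),0),('bc',(233.7,214.9),.045)]: print('s',n,back(s,uv,z))
a=cv2.resize(f['frame'][220:280,150:220],None,fx=8,fy=8,interpolation=cv2.INTER_CUBIC)
b=cv2.resize(f['frame'][200:265,315:405],None,fx=8,fy=8,interpolation=cv2.INTER_CUBIC)
cv2.imwrite('pics/c1.png',a[:,:,::-1]);cv2.imwrite('pics/c2.png',b[:,:,::-1])
E
```

```text
cap [0.51437393 0.22668436 0.1095    ]
mouth [0.52088428 0.22951841 0.111     ]
bc [0.51627298 0.2282583  0.045     ]
bot [0.51529977 0.23110029 0.        ]
pocket [ 0.56222998 -0.1311935   0.008     ]
s cap [0.52477044 0.24319778 0.1095    ]
s bot [0.50688838 0.23347284 0.        ]
s bc [0.51250626 0.21699476 0.045     ]
```

View pics/c1.png

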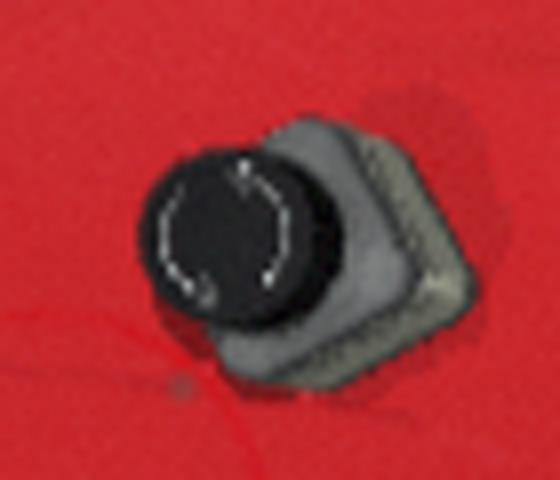

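View pics/c2.png

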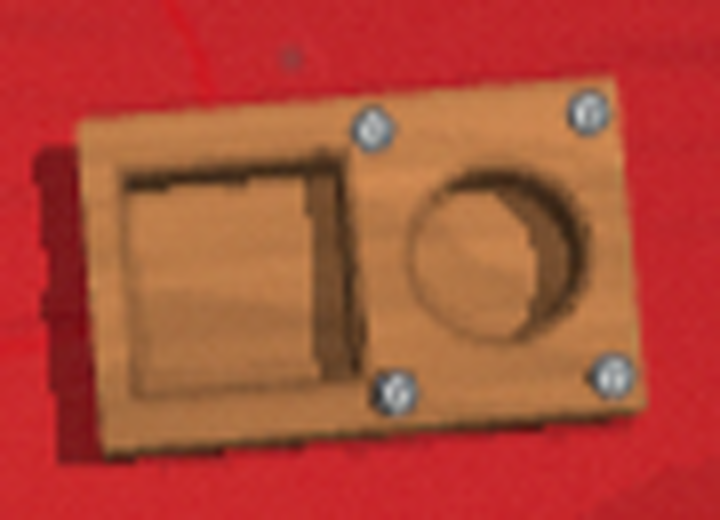

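```bash
python3 - <<'E'
from h import *
from scipy.optimize import least_squares
fs=pickle.load(open('fs.pkl','rb')); f=fs['top']
q=lambda x,y,ox,oy:(ox+(x+.5)/8-.5, oy+(y+.5)/8-.5)
print('block');C=[back(f,q(*p,315,200),.04)[:2] for p in [(78,120),(612,75),(645,408),(105,450)]]
print(np.array(C)); print(np.linalg.norm(np.diff(C+[C[0]],axis=0),axis=1))
P=[back(f,q(*p,315,200),.04)[:2] for p in [(122,180),(345,155),(368,378),(138,398)]]
print('pocket');print(np.array(P),np.mean(P,0),np.linalg.norm(np.diff(P+[P[0]],axis=0),axis=1))
# fit block: params cx,cy (pocket), yaw ; block extents: x+-48; y? pocket-bore 74, block 156 -> fit offset
def blk(p):
    R=np.array([[np.cos(p[2]),-np.sin(p[2])],[np.sin(p[2]),np.cos(p[2])]])
    loc=np.array([[.048,.078+p[3]],[.048,-.078+p[3]],[-.048,-.078+p[3]],[-.048,.078+p[3]]])
    sq=np.array([[1,1],[1,-1],[-1,-1],[-1,1]])*.0315
    return lambda L:(L@R.T)+p[:2], loc, sq
bore=back(f,q(500,255,315,200),.04)[:2]
def res(p):
    T,l,s=blk(p); return np.r_[(T(l)-C).ravel(),(T(s)-P).ravel(),(T(np.array([[0,-.074]]))-bore).ravel()]
r=least_squares(res,[.56,-.05,0,-.037]); print(r.x,np.degrees(r.x[2]),np.abs(r.fun).max()*1e3,np.round(r.fun*1e3,1))
# bottle
c=back(f,q(230,237,150,220),.123); print('captop',c)
# silhouettes points: shoulder/body top corners z~.08; bottom corners
for n,p,z in [('top',(305,118),.08),('right',(412,280),.08),('bot',(235,375),.08),('R0',(480,285),.003),('bot0',(320,388),.003),('T0',(400,145),.003)]:
    w=back(f,q(*p,150,220),z); print(n,w, np.linalg.norm(w[:2]-c[:2])*1e3, np.degrees(np.arctan2(*(w-c)[[1,0]])))
E
```

```text
block
[[ 0.60750699 -0.08043554]
 [ 0.62299385 -0.23387798]
 [ 0.52706702 -0.24365902]
 [ 0.51240508 -0.08978502]]
[0.15422199 0.09642419 0.15457095 0.09556038]
pocket
[[ 0.59027779 -0.09339239]
 [ 0.59855027 -0.15738741]
 [ 0.5343211  -0.16463678]
 [ 0.52746773 -0.0989796 ]] [ 0.56265422 -0.12859904] [0.06452748 0.06463698 0.06601389 0.06305807]
[ 0.56329712 -0.12850657  0.10198022 -0.0336863 ] 5.843036036100311 1.5870563325945386 [-1.   0.9 -0.6 -0.8 -0.2 -0.8 -1.4  0.5  1.1 -0.6 -0.7  0.8  0.8  1.6
  1.3 -1.4  0.5 -0.1]
captop [0.51596602 0.22684354 0.123     ]
top [0.55239663 0.22167987 0.08      ] 36.794740202837865 -8.06736605002406
right [0.50792014 0.18999618 0.08      ] 37.71556634338399 -102.31759464176405
bot [0.48085265 0.23792774 0.08      ] 36.8212962592028 162.48071849056876
R0 [0.51128682 0.19113703 0.003     ] 36.01180133864287 -97.46584923506941
bot0 [0.47985342 0.23761543 0.003     ] 37.684921232787396 163.39088906708247
T0 [0.55271668 0.21678954 0.003     ] 38.101104127772885 -15.300237564906597
```

```bash
cat >> h.py <<'E'
def plan(p0,yaw0,wps,step=4.8):
    """wps: list of (x,y,z,yawdeg); prints rows text in tool axes"""
    p=np.array(p0,float);y=yaw0;rows=[]
    for w in wps:
        d=np.array(w[:3])-p; dy=(w[3]-y+180)%360-180
        n=int(max(1,np.ceil(np.linalg.norm(d)*100/step),np.ceil(abs(dy)/7.5)))
        for i in range(n):
            a=np.radians(y); 
            tx=d[0]/n*np.cos(a)+d[1]/n*np.sin(a); ty=d[0]/n*np.sin(a)-d[1]/n*np.cos(a)
            rows.append("%.2f %.2f %.2f 0 0 %.3f"%(tx*100,ty*100,-d[2]/n*100,-np.radians(dy/n)))
            y+=dy/n
        p=np.array(w[:3])
    return rows
def cur():
    from workcell import monitor
    o=monitor.get_obs(); R=o['tcp_rot']; return o,o['tcp_pos'],np.degrees(np.arctan2(R[1,0],R[0,0]))
def go(wps,step=4.8):
    o,p,y=cur(); print('clk',o['clock'],p,y,o['joint_pos'].round(2) if hasattr(o['joint_pos'],'round') else o['joint_pos'],'F',o['wrist_force'],'w',o['gripper_width'],'tilt',np.array(o['tcp_rot'])[2])
    r=plan(p,y,wps,step); print(len(r)); print('; '.join(r))
E
python3 - <<'E'
from h import *
go([(.52,-.22,.40,23),(.516,.228,.37,32)])
E
```

```text
clk 0.6 [ 0.24501414 -0.57497093  0.40471865] 23.078343558564658 [-1.27  0.49  1.56  0.    1.09 -0.11] F [-0.57882936  0.01521411  0.26965866] w 0.08560145618967398 tilt [ 2.69020069e-05  5.88029819e-05 -9.99999998e-01]
20
3.92 -2.19 0.05 0 0 0.000; 3.92 -2.19 0.05 0 0 0.000; 3.92 -2.19 0.05 0 0 0.000; 3.92 -2.19 0.05 0 0 0.000; 3.92 -2.19 0.05 0 0 0.000; 3.92 -2.19 0.05 0 0 0.000; 3.92 -2.19 0.05 0 0 0.000; 3.92 -2.19 0.05 0 0 0.000; 3.92 -2.19 0.05 0 0 0.000; 3.92 -2.19 0.05 0 0 0.000; 1.71 -4.14 0.30 0 0 -0.016; 1.78 -4.11 0.30 0 0 -0.016; 1.84 -4.08 0.30 0 0 -0.016; 1.91 -4.05 0.30 0 0 -0.016; 1.97 -4.02 0.30 0 0 -0.016; 2.03 -3.99 0.30 0 0 -0.016; 2.10 -3.96 0.30 0 0 -0.016; 2.16 -3.93 0.30 0 0 -0.016; 2.22 -3.89 0.30 0 0 -0.016; 2.28 -3.86 0.30 0 0 -0.016
```

{"fn": "drive_tool", "kwargs": {
  "motion": "3.9 -2.2 0 0 0 0; 3.9 -2.2 0 0 0 0; 3.9 -2.2 0 0 0 0; 3.9 -2.2 0 0 0 0; 3.9 -2.2 0 0 0 0; 3.9 -2.2 0 0 0 0; 3.9 -2.2 0 0 0 0; 3.9 -2.2 0 0 0 0; 3.9 -2.2 0 0 0 0; 3.9 -2.2 0 0 0 0; 1.7 -4.1 0.3 0 0 -0.016; 1.8 -4.1 0.3 0 0 -0.016; 1.8 -4.1 0.3 0 0 -0.016; 1.9 -4.1 0.3 0 0 -0.016; 2 -4 0.3 0 0 -0.016; 2 -4 0.3 0 0 -0.016; 2.1 -4 0.3 0 0 -0.016; 2.2 -3.9 0.3 0 0 -0.016; 2.2 -3.9 0.3 0 0 -0.016; 2.2 -3.8 0.3 0 0 -0.016"
}}

```text
clock: 2.6
tcp_pos: [0.5114, 0.2294, 0.3747]
tcp_rot: [[0.845, 0.534, 0.0], [0.534, -0.845, 0.0], [0.0, 0.0, -1.0]]
wrist_force: [0.2, -0.5, -1.0]
gripper_width: 0.086
```

```bash
cat >> h.py <<'E'
def wshot(name):
    from workcell import grab_frame
    o,p,y=cur(); f=dict(grab_frame('wrist')); f['p']=np.array(p);f['R']=np.array(o['tcp_rot'])
    cv2.imwrite(f'pics/{name}.png',f['frame'][:,:,::-1]); pickle.dump(f,open(name+'.pkl','wb')); return f
def wray(f,uv):
    K=f['K'];x=(uv[0]-K[0,2])/K[0,0];y=(uv[1]-K[1,2])/K[1,1];r=np.hypot(x,y)
    d=np.array([x/r*np.sin(r),y/r*np.sin(r),np.cos(r)]); M=f['mount']
    return f['R']@(M[:3,:3]@d), f['p']+f['R']@M[:3,3]
def wback(f,uv,z):
    d,c=wray(f,uv); return c+d*(z-c[2])/d[2]
def wproj(f,P):
    M=np.linalg.inv(f['mount']); P=np.atleast_2d(P); q=(P-f['p'])@f['R']; q=q@M[:3,:3].T+M[:3,3]
    th=np.arctan2(np.hypot(q[:,0],q[:,1]),q[:,2]); ph=np.arctan2(q[:,1],q[:,0]); K=f['K']
    return np.c_[K[0,2]+K[0,0]*th*np.cos(ph),K[1,2]+K[1,1]*th*np.sin(ph)]
E
python3 - <<'E'
from h import *
from workcell import finder
f=wshot('w1'); print(f['K'],f['mount'],f['p'])
for t in ['cap_center','bottle_center','bottle']:
  print(t,[(r['confidence'],[r['at'][0]*640,r['at'][1]*480]) for r in finder.place_of(t,f)])
go([(.516,.228,.37,32)])
E
```

```text
[[371.64829954   0.         316.62769768]
 [  0.         371.64829954 237.95135796]
 [  0.           0.           1.        ]] [[-3.00162460e-04 -9.52837919e-01 -3.03479506e-01  7.80133896e-02]
 [ 9.99999558e-01 -1.54613095e-05 -9.40525470e-04  2.38350476e-04]
 [ 8.91476141e-04 -3.03479654e-01  9.52837502e-01  3.11365227e-02]
 [ 0.00000000e+00  0.00000000e+00  0.00000000e+00  1.00000000e+00]] [0.51139653 0.22938431 0.3747128 ]
cap_center [(0.69, [323.00800000000004, 235.92])]
bottle_center [(0.72, [419.52, 428.784])]
bottle [(0.81, [318.976, 201.408]), (0.81, [408.32, 406.704])]
clk 2.8 [0.51144278 0.22825245 0.37445171] 32.36310586008676 [ 0.3   0.43  1.76 -0.    0.95  1.31] F [-0.49923024 -0.34779739 -0.78171692] w 0.08537478001492743 tilt [-4.05842876e-04  1.28712983e-04 -9.99999909e-01]
1
0.37 0.27 0.45 0 0 0.006
```

View pics/w1.png

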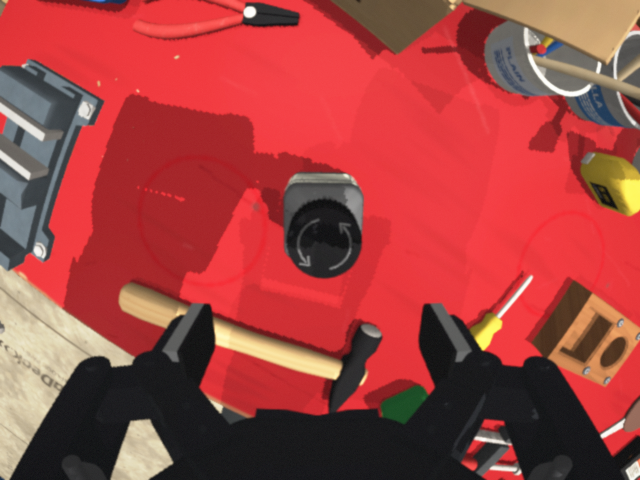

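```bash
python3 - <<'E'
from h import *
f=pickle.load(open('w1.pkl','rb'))
a=cv2.resize(f['frame'][160:290,265:385],None,fx=5,fy=4.6,interpolation=cv2.INTER_CUBIC)
a=cv2.resize(f['frame'][160:285,265:385],None,fx=4.7,fy=4.7,interpolation=cv2.INTER_CUBIC)
cv2.imwrite('pics/w1c.png',a[:,:,::-1])
a=cv2.resize(f['frame'][270:395,515:640],None,fx=4.7,fy=4.7,interpolation=cv2.INTER_CUBIC)
cv2.imwrite('pics/w1d.png',a[:,:,::-1])
E
```

```text
(no output)
```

View pics/w1c.png

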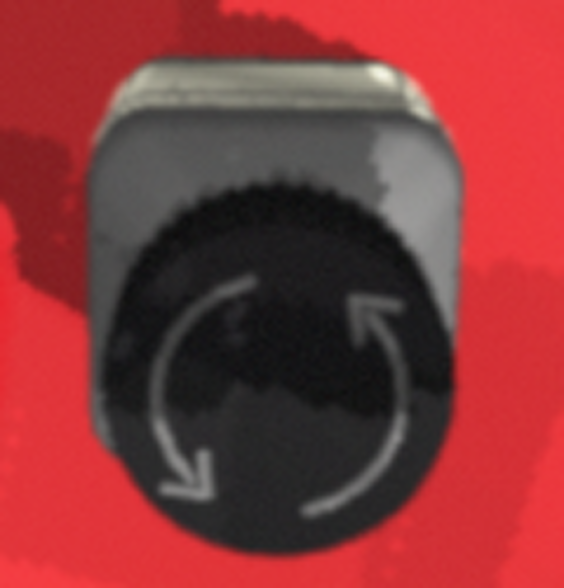

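```bash
python3 - <<'E'
from h import *
from scipy.optimize import least_squares
f=pickle.load(open('w1.pkl','rb'))
q=lambda p:(265+(p[0]+.5)/4.7-.5,160+(p[1]+.5)/4.7-.5)
side={'L':[(88,190),(90,300),(95,420)],'R':[(463,190),(458,330)],'F':[(150,108),(380,112)]}
pts={k:np.array([wback(f,q(p),.08)[:2] for p in v]) for k,v in side.items()}
cp=np.array([wback(f,q(p),.123)[:2] for p in [(105,390),(455,390),(280,553),(150,485),(410,485)]])
print(pts,cp)
# find yaw via world coordinates
def res(v):
    x,y,a=v; e1=np.array([np.cos(a),np.sin(a)]); e2=np.array([-np.sin(a),np.cos(a)]); c=np.array([x,y])
    r=[]
    r+=list((pts['L']-c)@e2-.03); r+=list((pts['R']-c)@e2+.03); r+=list((pts['F']-c)@e1-.03)
    r+=list(np.linalg.norm(cp-c,axis=1)-.024)
    return r
s=least_squares(res,[.516,.228,np.radians(32)]); print(s.x,np.degrees(s.x[2]),np.round(np.array(s.fun)*1e3,1))
s=least_squares(lambda v:np.linalg.norm(cp-v[:2],axis=1)-.024,[.516,.228]);print('cap only',s.x,s.fun*1e3)
def box(x,y,a):
    img=f['frame'].copy(); a=np.radians(a)
    R=np.array([[np.cos(a),-np.sin(a)],[np.sin(a),np.cos(a)]])
    return R
E
```

```text
{'L': array([[0.51800123, 0.26206922],
       [0.50304809, 0.25273609],
       [0.48633152, 0.24185462]]), 'R': array([[0.54900936, 0.21311684],
       [0.5298842 , 0.20109877]]), 'F': array([[0.53399777, 0.26064429],
       [0.55224563, 0.2306709 ]])} [[0.50556523 0.24762081]
 [0.53052806 0.2080956 ]
 [0.49811518 0.21513252]
 [0.49716016 0.2354837 ]
 [0.51600924 0.20558883]]
[0.51902807 0.22828458 0.56971179] 32.64208087182229 [-1.  -0.8 -0.9  1.1  1.3  0.1 -0.7 -0.4 -0.8  0.7 -1.  -1.1]
cap only [0.51928775 0.22860545] [-0.55023296 -0.61200559  1.09577187 -0.8280196  -0.75105833]
```

View pics/w1d.png

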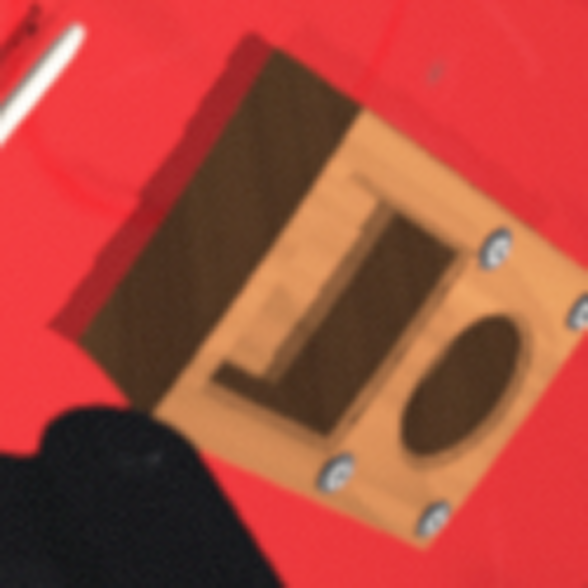

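The wrist picture shows the grey bottle with its arrow-top cap at (324,247), nearly square to the tool at a yaw of about 32.4°. The holder is at (590,335). The two fits agree within 3 mm, so I descend and grip the cap.

{"fn": "drive_tool", "kwargs": {
  "motion": "0.6 0.38 1.5 0 0 0; 0 0 3 0 0 0; 0 0 3 0 0 0; 0 0 2 0 0 0; 0 0 0.95 0 0 0; 0 0 0 0 0 0; 0 0 0 0 0 0"
}}

```text
clock: 3.5
tcp_pos: [0.5193, 0.227, 0.2706]
tcp_rot: [[0.846, 0.533, 0.001], [0.533, -0.846, 0.0], [0.001, 0.0, -1.0]]
wrist_force: [0.1, 0.4, 0.0]
gripper_width: 0.0858
```

```bash
python3 - <<'E'
from h import *
f=wshot('w2'); go([(.5185,.2283,.27,32.4)])
E
```

```text
clk 3.55 [0.51922597 0.2271189  0.27101137] 32.21359690492152 [ 0.3   0.58  1.83 -0.    0.73  1.3 ] F [-0.08596095  0.60072605 -0.08891531] w 0.0856153382538614 tilt [ 1.35576476e-03  5.01315528e-04 -9.99998955e-01]
1
0.00 -0.14 0.10 0 0 -0.003
```

View pics/w2.png

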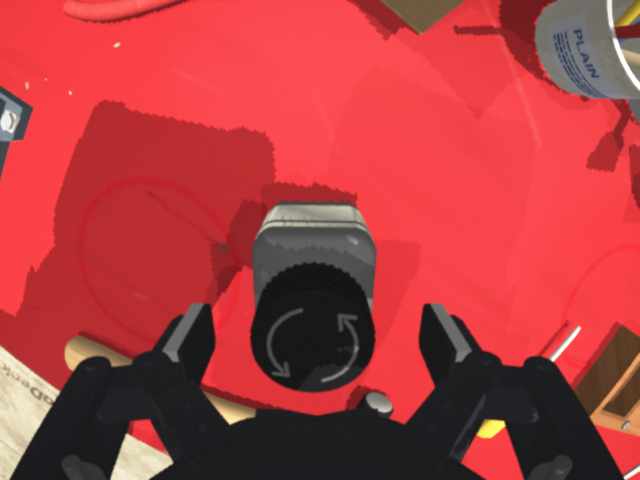

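The cap sits centred between the open pads at about (313,330), so I close.

{"fn": "drive_tool", "kwargs": {
  "motion": "0 -0.1 0 0 0 0; 0 0 0 0 0 0; 0 0 0 0 0 0; 0 0 0 0 0 0; 0 0 0 0 0 0; 0 0 0 0 0 0; 0 0 0 0 0 0; 0 0 0 0 0 0; 0 0 0 0 0 0",
  "fingers": 3.5,
  "force": 70
}}

```text
clock: 4.45
tcp_pos: [0.5183, 0.2284, 0.2706]
tcp_rot: [[0.846, 0.534, 0.001], [0.534, -0.846, 0.0], [0.001, 0.0, -1.0]]
wrist_force: [-1.2, 0.5, 5.1]
gripper_width: 0.0467
```

```bash
python3 - <<'E'
from h import *
f=wshot('w3'); go([(.5185,.2283,.27,32.4)])
g=pickle.load(open('w2.pkl','rb')); 
for p in [(255,322),(375,322),(313,391)]: print(wback(g,p,.12))
E
```

```text
clk 4.5 [0.51833871 0.22835635 0.27061612] 32.252865765396145 [ 0.3   0.58  1.83 -0.    0.73  1.31] F [-0.81008554 -0.61048881  4.52089548] w 0.04662946939736659 tilt [ 7.12126526e-04  2.92880859e-04 -9.99999704e-01]
1
0.01 0.01 0.06 0 0 -0.003
[0.51304646 0.25010484 0.12      ]
[0.53698943 0.21214809 0.12      ]
[0.49597255 0.21389643 0.12      ]
```

View pics/w3.png

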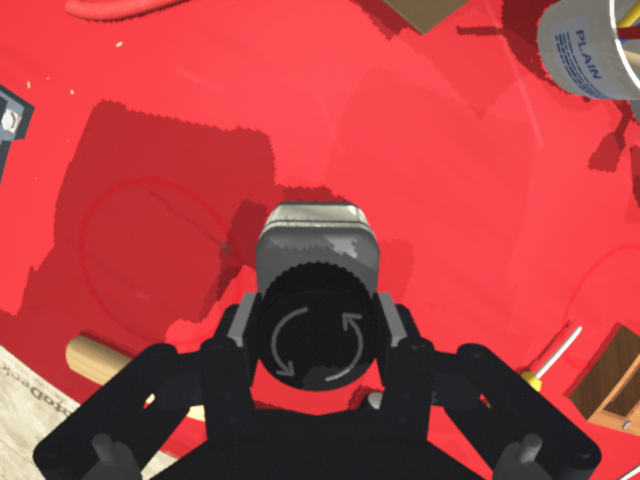

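```bash
python3 - <<'E'
from h import *
from scipy.optimize import least_squares
f=pickle.load(open('w1.pkl','rb'))
q=lambda p:(515+(p[0]+.5)/4.7-.5,270+(p[1]+.5)/4.7-.5)
P={k:wback(f,q(p),.04)[:2] for k,p in dict(c1=(362,108),c2=(150,412),c3=(427,548),pTR=(462,255),pBR=(333,440),pBL=(208,378),pTL=(350,175)).items()}
print(P); e=P['c1']-P['c2'];print('left edge yaw',np.degrees(np.arctan2(e[1],e[0])),np.linalg.norm(e))
e=P['c2']-P['c3'];print(np.degrees(np.arctan2(e[1],e[0]))-90,np.linalg.norm(e)); print(np.mean([P[k] for k in P if k[0]=='p'],0))
go([(.5183,.2284,.336,32.25),(.563,-.1285,.336,5.85)],3.2)
E
```

```text
{'c1': array([ 0.60725172, -0.07868133]), 'c2': array([ 0.51558324, -0.08687185]), 'c3': array([ 0.52792361, -0.24393619]), 'pTR': array([ 0.59821324, -0.1536213 ]), 'pBR': array([ 0.53714668, -0.160308  ]), 'pBL': array([ 0.53106015, -0.09630918]), 'pTL': array([ 0.5930654, -0.09068  ])}
left edge yaw 5.105787450532018 0.09203366698542798
4.492438513292555 0.15754837915930722
[ 0.56487137 -0.12522962]
clk 4.5 [0.51833871 0.22835635 0.27061612] 32.252865765396145 [ 0.3   0.58  1.83 -0.    0.73  1.31] F [-0.81008554 -0.61048881  4.52089548] w 0.04662946939736659 tilt [ 7.12126526e-04  2.92880859e-04 -9.99999704e-01]
15
-0.00 -0.00 -2.18 0 0 0.000; -0.00 -0.00 -2.18 0 0 0.000; -0.00 -0.00 -2.18 0 0 0.000; -1.27 2.71 -0.00 0 0 0.038; -1.17 2.76 -0.00 0 0 0.038; -1.06 2.80 -0.00 0 0 0.038; -0.95 2.84 -0.00 0 0 0.038; -0.84 2.88 -0.00 0 0 0.038; -0.73 2.91 -0.00 0 0 0.038; -0.62 2.93 -0.00 0 0 0.038; -0.51 2.95 -0.00 0 0 0.038; -0.39 2.97 -0.00 0 0 0.038; -0.28 2.98 -0.00 0 0 0.038; -0.16 2.99 -0.00 0 0 0.038; -0.05 3.00 -0.00 0 0 0.038
```

{"fn": "drive_tool", "kwargs": {
  "motion": "0 0 -1 0 0 0; 0 0 -2.2 0 0 0; 0 0 -2.2 0 0 0; 0 0 -2 0 0 0; -1.27 2.71 0 0 0 0.038; -1.17 2.76 0 0 0 0.038; -1.06 2.8 0 0 0 0.038; -0.95 2.84 0 0 0 0.038; -0.84 2.88 0 0 0 0.038; -0.73 2.91 0 0 0 0.038; -0.62 2.93 0 0 0 0.038; -0.4 2.4 0 0 0 0.05; -0.2 1 0 0 0 0.05; 0 0 0 0 0 0.05; 0 0 0 0 0 0.05; 0 0 0 0 0 0; 0 0 0 0 0 0"
}}

```text
clock: 6.2
tcp_pos: [0.5482, -0.014, 0.3443]
tcp_rot: [[0.995, 0.098, -0.0], [0.098, -0.995, -0.0], [-0.0, 0.0, -1.0]]
wrist_force: [0.7, -0.9, -3.1]
gripper_width: 0.0464
```

```bash
python3 - <<'E'
from h import *
f=wshot('w4'); go([(.564,-.127,.345,5.5)],3)
x=cv2.resize(f['frame'][230:420,400:640],None,fx=3.2,fy=3.1,interpolation=cv2.INTER_CUBIC)
x=cv2.resize(f['frame'][230:415,400:640],None,fx=3.2,fy=3.2,interpolation=cv2.INTER_CUBIC)
cv2.imwrite('pics/w4d.png',x[:,:,::-1])
E
```

```text
clk 6.25 [ 0.54820689 -0.01398641  0.34430275] 5.633205804581854 [-0.15  0.45  1.82 -0.    0.87  1.33] F [-0.59078927  0.01598108 -2.61404601] w 0.046652104021845504 tilt [-1.07912286e-04  5.33699038e-05 -9.99999993e-01]
4
0.12 2.85 -0.02 0 0 0.001; 0.12 2.85 -0.02 0 0 0.001; 0.12 2.85 -0.02 0 0 0.001; 0.12 2.85 -0.02 0 0 0.001
```

View pics/w4.png

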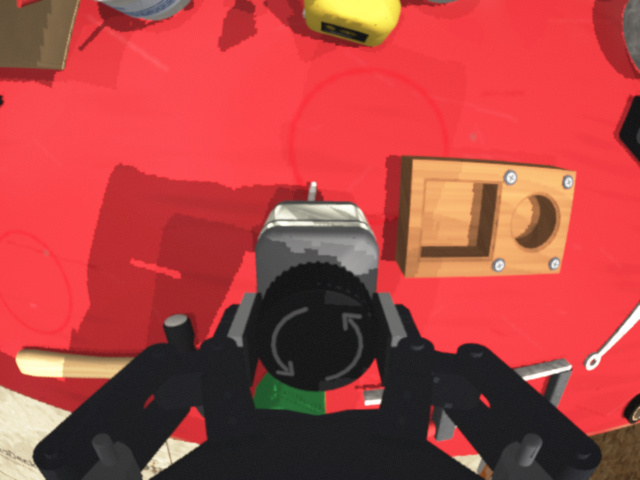

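The bottle hangs from the cap at the same image place, (317,240), as at the grip. The holder is in clear view at (488,215).

```bash
python3 - <<'E'
from h import *
f=pickle.load(open('w4.pkl','rb'))
x=cv2.resize(f['frame'][145:290,390:585],None,fx=4,fy=4,interpolation=cv2.INTER_CUBIC)
cv2.imwrite('pics/w4d.png',x[:,:,::-1])
x=cv2.resize(f['frame'][190:310,245:395],None,fx=5,fy=5,interpolation=cv2.INTER_CUBIC)
cv2.imwrite('pics/w4e.png',x[:,:,::-1])
E
```

```text
(no output)
```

View pics/w4d.png

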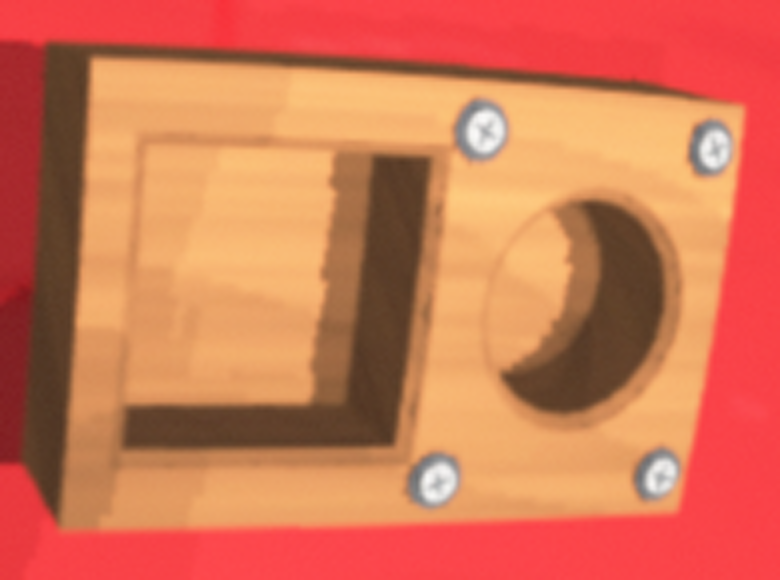

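View pics/w4e.png

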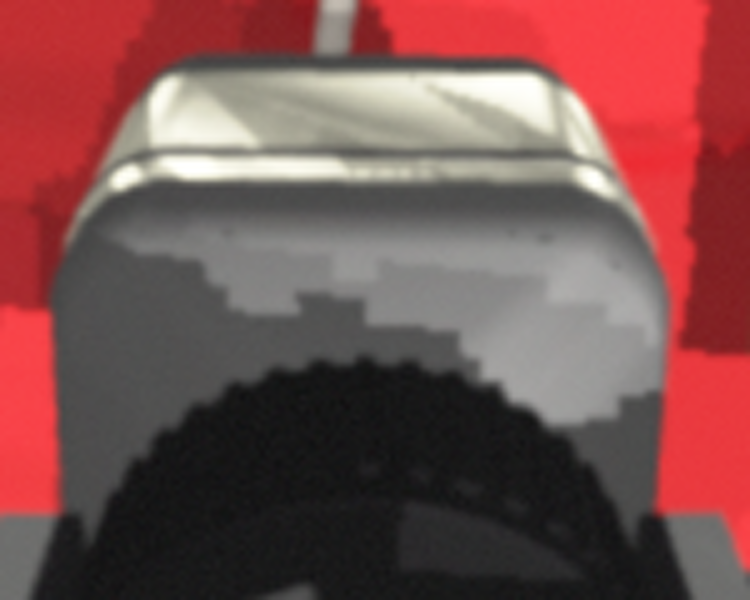

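```bash
python3 - <<'E'
from h import *
from scipy.optimize import least_squares
f=pickle.load(open('w4.pkl','rb'))
q=lambda p:np.array((390+(p[0]+.5)/4-.5,145+(p[1]+.5)/4-.5))
Ci=[(90,57),(745,105),(680,512),(62,530)]; Pi=[(140,135),(450,148),(410,462),(122,455)]; Pin=[(148,145),(432,157),(395,446),(122,447)]
C=np.array([wback(f,q(p),.04)[:2] for p in Ci]);P=np.array([wback(f,q(p),.04)[:2] for p in Pi])
B=wback(f,q((583,310)),.04)[:2]
L=lambda v:[np.linalg.norm(v[(i+1)%4]-v[i]).round(4) for i in range(4)]
print(C,L(C));print(P,L(P),P.mean(0),B)
sg=np.array([[1,1],[1,-1],[-1,-1],[-1,1]])
def res(p,full=False):
    c,s=np.cos(p[2]),np.sin(p[2]);R=np.array([[c,-s],[s,c]])
    l=np.c_[sg[:,0]*.048,sg[:,1]*.078+p[3]]
    r=np.r_[(l@R.T+p[:2]-C).ravel(),(sg*p[4]@R.T+p[:2]-P).ravel(),R@[0,-.074]+p[:2]-B]
    return r
s=least_squares(res,[.564,-.127,.1,-.034,.033]);print(s.x,np.degrees(s.x[2]),np.round(s.fun*1e3,1))
# bottle in tool frame: project base/body edges
z0=f['p'][2]-.2706
for n,h,hw in [('base',0,.027),('taper',.006,.03),('bodytop',.08,.03)]:
    u=wproj(f,f['p']*[1,1,0]+(np.c_[[hw,hw,-hw],[hw,-hw,0],[0,0,0]])@np.diag([1,1,1])@f['R'].T*[1,1,0]+[0,0,z0+h])
    print(n,((u-[245,190])*5).round(0))
E
```

```text
[[ 0.60797276 -0.07983795]
 [ 0.62297955 -0.2352216 ]
 [ 0.52749842 -0.24539023]
 [ 0.51276481 -0.09006627]] [np.float64(0.1561), np.float64(0.096), np.float64(0.156), np.float64(0.0958)]
[[ 0.59451973 -0.09187053]
 [ 0.60127883 -0.15903279]
 [ 0.53405685 -0.16567378]
 [ 0.5300946  -0.09962941]] [np.float64(0.0675), np.float64(0.0675), np.float64(0.0662), np.float64(0.0649)] [ 0.56498751 -0.12905163] [ 0.57187663 -0.20099444]
[ 0.56474161 -0.1287283   0.09707135 -0.03403791  0.0332552 ] 5.561778434562979 [ 0.3 -0.5  0.4 -0.4  0.3  0.5 -0.1  0.4  0.1 -0.5 -0.2  0.4  0.8  0.6
 -1.7  0.8  0.  -1.4]
base [[563.  57.]
 [155.  57.]
 [359. 434.]]
taper [[592.  44.]
 [126.  44.]
 [359. 471.]]
bodytop [[690. 210.]
 [ 27. 210.]
 [359. 773.]]
```

{"fn": "drive_tool", "kwargs": {
  "motion": "0.15 2 0 0 0 0; 0.15 2.8 0 0 0 0; 0.15 2.8 0 0 0 0; 0.15 2.5 0 0 0 0; 0 1.48 0 0 0 0; 0 0 0 0 0 0; 0 0 0 0 0 0; 0 0 0 0 0 0"
}}

```text
clock: 7.05
tcp_pos: [0.5653, -0.1279, 0.3442]
tcp_rot: [[0.995, 0.098, -0.0], [0.098, -0.995, 0.0], [-0.0, -0.0, -1.0]]
wrist_force: [0.1, 0.5, -3.1]
gripper_width: 0.0466
```

```bash
python3 - <<'E'
from h import *
from workcell import grab_frame
f=wshot('w5'); go([(.5655,-.1287,.345,5.6)])
t=grab_frame('top')
x=cv2.resize(t['frame'][180:280,290:420],None,fx=5,fy=5,interpolation=cv2.INTER_CUBIC)
cv2.imwrite('pics/t5.png',x[:,:,::-1])
E
```

```text
clk 7.1 [ 0.56536075 -0.12783124  0.34425702] 5.6127962755733325 [-0.34  0.49  1.74  0.    0.91  1.14] F [ 0.09634298 -0.45196535 -1.61526512] w 0.04611123888240804 tilt [-9.01211565e-05 -9.47510833e-05 -9.99999991e-01]
1
0.01 0.09 -0.07 0 0 0.000
```

View pics/w5.png

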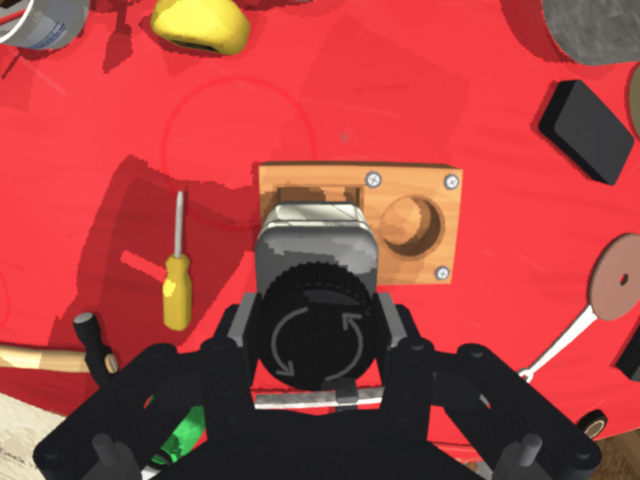

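View pics/t5.png

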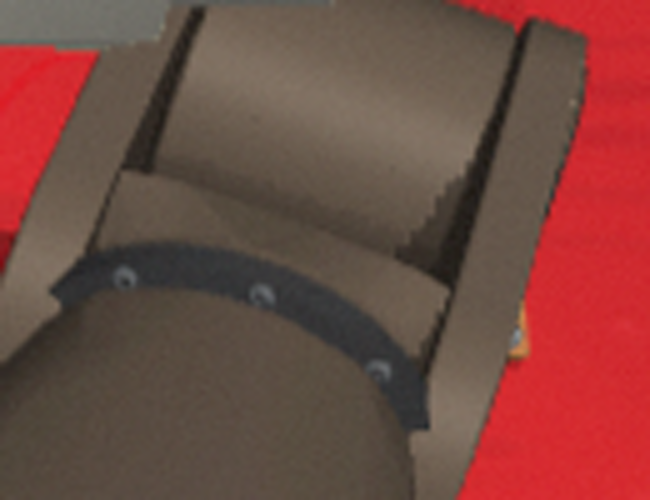

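```bash
python3 - <<'E'
from h import *
f=pickle.load(open('w5.pkl','rb'))
x=cv2.resize(f['frame'][155:295,245:475],None,fx=3.4,fy=3.4,interpolation=cv2.INTER_CUBIC)
cv2.imwrite('pics/w5c.png',x[:,:,::-1])
R=f['R'];a=np.radians(5.56);Rp=np.array([[np.cos(a),-np.sin(a)],[np.sin(a),np.cos(a)]])
im=f['frame'].copy()
sg=np.array([[1,1],[1,-1],[-1,-1],[-1,1]])
def poly(l,z,c):
    w=l@Rp.T+[.5647,-.1287]; n=[]
    for i in range(4):
        for s in np.linspace(0,1,10): n.append(w[i]*(1-s)+w[(i+1)%4]*s)
    u=wproj(f,np.c_[n,[z]*len(n)]); u=(u-[245,155]+.5)*3.4-.5
    cv2.polylines(x,[u.round().astype(int)],True,c,1)
poly(np.c_[sg[:,0]*.048,sg[:,1]*.078-.034],.04,(0,255,0)); poly(sg*.0315,.04,(0,0,255))
cv2.imwrite('pics/w5c.png',x[:,:,::-1])
E
```

```text
(no output)
```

View pics/w5c.png

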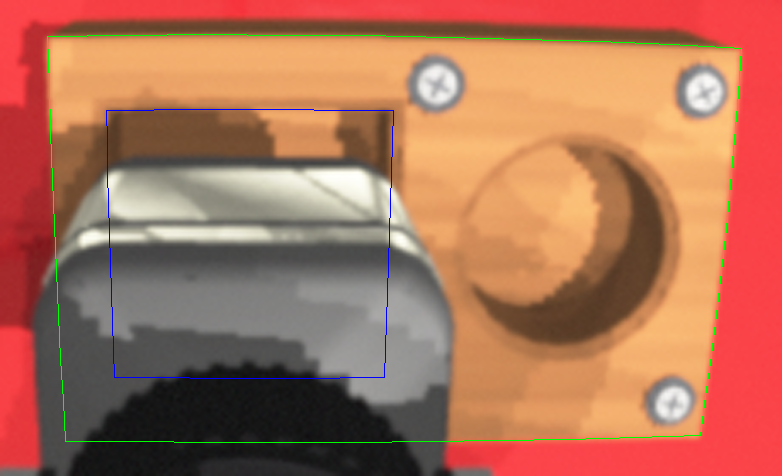

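{"fn": "drive_tool", "kwargs": {
  "motion": "0 0.08 1 0 0 0; 0 0 1.5 0 0 0; 0 0 0.8 0 0 0; 0 0 0.4 0 0 0; 0 0 0.4 0 0 0; 0 0 0 0 0 0"
}}

```text
clock: 7.75
tcp_pos: [0.5655, -0.1296, 0.3029]
tcp_rot: [[0.995, 0.097, -0.0], [0.097, -0.995, 0.0], [-0.0, -0.0, -1.0]]
wrist_force: [-0.2, 1.3, -3.3]
gripper_width: 0.0467
```

{"fn": "drive_tool", "kwargs": {
  "motion": "0 0 0.4 0 0 0; 0 0 0.4 0 0 0; 0 0 0 0 0 0"
}}

```text
clock: 8.05
tcp_pos: [0.5654, -0.1296, 0.2948]
tcp_rot: [[0.995, 0.097, -0.001], [0.097, -0.995, 0.0], [-0.001, -0.0, -1.0]]
wrist_force: [0.6, -0.3, -3.0]
gripper_width: 0.0469
```

{"fn": "drive_tool", "kwargs": {
  "motion": "0 0 0.4 0 0 0; 0 0 0.4 0 0 0; 0 0 0.3 0 0 0; 0 0 0.2 0 0 0; 0 0 0 0 0 0"
}}

```text
clock: 8.55
tcp_pos: [0.5655, -0.1296, 0.2819]
tcp_rot: [[0.995, 0.097, -0.0], [0.097, -0.995, 0.0], [-0.0, -0.0, -1.0]]
wrist_force: [0.1, 0.5, -2.7]
gripper_width: 0.0463
```

{"fn": "drive_tool", "kwargs": {
  "motion": "0 0 0.1 0 0 0; 0 0 0.1 0 0 0; 0 0 0.1 0 0 0; 0 0 0 0 0 0"
}}

```text
clock: 8.95
tcp_pos: [0.5656, -0.1295, 0.2793]
tcp_rot: [[0.995, 0.097, 0.0], [0.097, -0.995, -0.0], [0.0, 0.0, -1.0]]
wrist_force: [-0.1, 0.3, -0.4]
gripper_width: 0.0467
```

{"fn": "drive_tool", "kwargs": {
  "motion": "0 0 0.1 0 0 0; 0 0 0 0 0 0; 0 0 0 0 0 0"
}}

```text
clock: 9.25
tcp_pos: [0.5656, -0.1295, 0.2787]
tcp_rot: [[0.995, 0.097, 0.001], [0.097, -0.995, -0.0], [0.001, 0.0, -1.0]]
wrist_force: [-1.7, 2.0, 4.8]
gripper_width: 0.0467
```

{"fn": "drive_tool", "kwargs": {
  "motion": "0 0 0.1 0 0 0; 0 0 0.1 0 0 0; 0 0 0 0 0 0; 0 0 0 0 0 0"
}}

```text
clock: 9.65
tcp_pos: [0.5656, -0.1295, 0.2768]
tcp_rot: [[0.995, 0.097, 0.001], [0.097, -0.995, -0.0], [0.001, 0.0, -1.0]]
wrist_force: [-1.8, 0.4, 6.1]
gripper_width: 0.0471
```

{"fn": "drive_tool", "kwargs": {
  "motion": "0 0 0.1 0 0 0; 0 0 0.1 0 0 0; 0 0 0 0 0 0; 0 0 0 0 0 0"
}}

```text
clock: 10.05
tcp_pos: [0.5656, -0.1295, 0.2749]
tcp_rot: [[0.995, 0.097, 0.001], [0.097, -0.995, -0.0], [0.001, 0.0, -1.0]]
wrist_force: [-2.1, 2.2, 7.4]
gripper_width: 0.0464
```

{"fn": "drive_tool", "kwargs": {
  "motion": "0 0 0.1 0 0 0; 0 0 0.1 0 0 0; 0 0 0.08 0 0 0; 0 0 0 0 0 0; 0 0 0 0 0 0"
}}

```text
clock: 10.55
tcp_pos: [0.5656, -0.1295, 0.2723]
tcp_rot: [[0.995, 0.097, 0.001], [0.097, -0.995, -0.0], [0.001, 0.001, -1.0]]
wrist_force: [-1.7, 2.3, 9.9]
gripper_width: 0.0467
```

```bash
python3 - <<'E'
from h import *
f=wshot('w6'); go([(.5655,-.1287,.345,5.6)])
x=cv2.resize(f['frame'][155:405,195:475],None,fx=2.4,fy=2.4,interpolation=cv2.INTER_CUBIC)
cv2.imwrite('pics/w6c.png',x[:,:,::-1])
E
```

```text
clk 10.6 [ 0.56559937 -0.12951642  0.27224244] 5.5473904413011415 [-0.34  0.59  1.8   0.    0.75  1.13] F [-1.15509587  1.98995772  8.87401521] w 0.0464624688395097 tilt [ 1.09731076e-03  4.64978716e-04 -9.99999290e-01]
2
-0.00 -0.04 -3.64 0 0 -0.000; -0.00 -0.04 -3.64 0 0 -0.000
```

View pics/w6c.png

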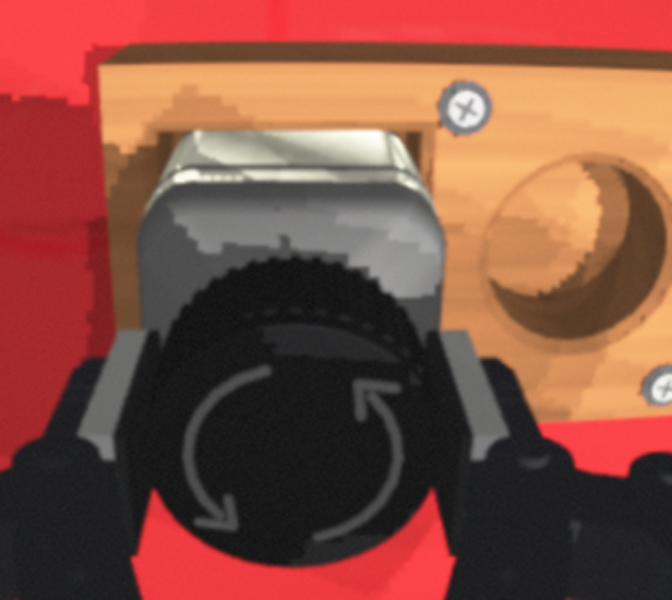

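The bottle is in the pocket, the cap is down 6.5 mm, and the push of about 9.5 N matches the spring. Now the counter-clockwise twist, which is a negative turn about tool z.

{"fn": "drive_tool", "kwargs": {
  "motion": "0 0 0 0 0 -0.05; 0 0 0 0 0 -0.08; 0 0 0 0 0 -0.08; 0 0 0 0 0 -0.08; 0 0 0 0 0 0; 0 0 0 0 0 0"
}}

```text
clock: 11.2
tcp_pos: [0.5657, -0.1295, 0.2724]
tcp_rot: [[0.926, 0.377, 0.002], [0.377, -0.926, -0.001], [0.001, 0.001, -1.0]]
wrist_force: [-0.6, 3.0, 9.0]
gripper_width: 0.0467
```

```bash
python3 - <<'E'
from h import *
o,p,y=cur(); print(p,y,o['wrist_force'],o['ft_torque'])
E
```

```text
[ 0.56574878 -0.12952382  0.2723714 ] 22.174781416775442 [-0.57645566  2.96805584  8.97661246] [0.31983947 0.19944695 0.0065066 ]
```

{"fn": "drive_tool", "kwargs": {
  "motion": "0 0 0 0 0 -0.09; 0 0 0 0 0 -0.09; 0 0 0 0 0 -0.09; 0 0 0 0 0 -0.09; 0 0 0 0 0 -0.09; 0 0 0 0 0 -0.09; 0 0 0 0 0 -0.09; 0 0 0 0 0 -0.09; 0 0 0 0 0 -0.04; 0 0 0 0 0 0; 0 0 0 0 0 0"
}}

```text
clock: 12.3
tcp_pos: [0.5656, -0.1294, 0.2723]
tcp_rot: [[0.411, 0.912, 0.001], [0.912, -0.411, -0.0], [0.0, 0.001, -1.0]]
wrist_force: [-0.5, 2.8, 8.6]
gripper_width: 0.0466
```

```bash
python3 - <<'E'
from h import *
f=wshot('w7'); o,p,y=cur(); print(p,y,o['wrist_force'],o['ft_torque'],o['joint_pos'])
x=cv2.resize(f['frame'][155:405,195:475],None,fx=2.4,fy=2.4,interpolation=cv2.INTER_CUBIC)
cv2.imwrite('pics/w7c.png',x[:,:,::-1])
E
```

```text
[ 0.5656684  -0.12939035  0.27228169] 65.71758472630353 [-1.1576035   2.83991648  8.44731652] [0.5106935  0.26966301 0.01525394] [-3.38707554e-01  5.91589492e-01  1.79836422e+00  2.63273589e-04
  7.50214510e-01  8.49082851e-02]
```

View pics/w7c.png

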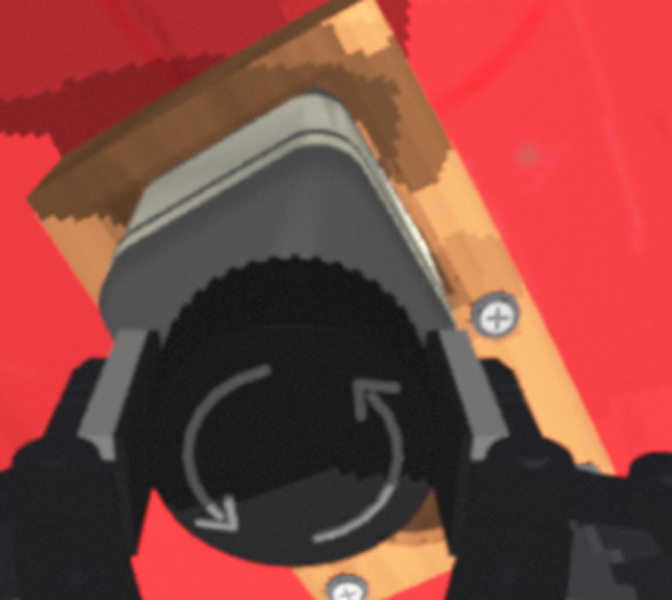

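The arrows stay fixed in the gripper's view while the bottle and holder have turned relative to it. So the cap turned 60° and the bottle did not. Now the lift.

{"fn": "drive_tool", "kwargs": {
  "motion": "0 0 -0.2 0 0 0; 0 0 -0.3 0 0 0; 0 0 -0.4 0 0 0; 0 0 -0.5 0 0 0; 0 0 -0.5 0 0 0; 0 0 0 0 0 0"
}}

```text
clock: 12.95
tcp_pos: [0.5656, -0.1296, 0.291]
tcp_rot: [[0.411, 0.911, 0.001], [0.911, -0.411, -0.0], [-0.0, 0.001, -1.0]]
wrist_force: [-1.4, -0.5, 0.8]
gripper_width: 0.0465
```

```bash
python3 - <<'E'
from h import *
f=wshot('w8'); o,p,y=cur(); print(p,y,o['wrist_force'],o['ft_torque'])
x=cv2.resize(f['frame'][155:405,195:475],None,fx=2.4,fy=2.4,interpolation=cv2.INTER_CUBIC)
cv2.imwrite('pics/w8c.png',x[:,:,::-1])
E
```

```text
[ 0.56548292 -0.12960673  0.29063735] 65.7059923203232 [-1.23512719 -0.18342965 -0.33355724] [0.13451588 0.17303178 0.04012823]
```

View pics/w8c.png

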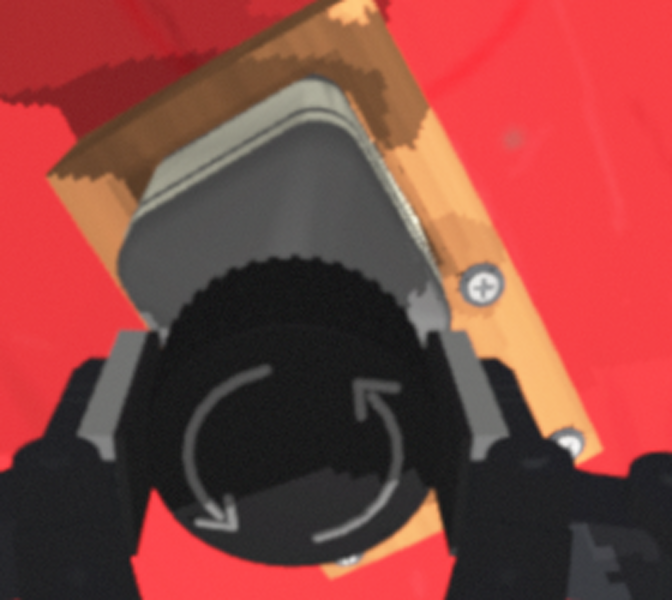

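The cap is free: the bottle recedes with the holder and the force is close to the cap's weight. I lift on.

{"fn": "drive_tool", "kwargs": {
  "motion": "0 0 -0.6 0 0 0; 0 0 -0.8 0 0 0; 0 0 -0.8 0 0 0; 0 0 -0.8 0 0 0; 0 0 -0.8 0 0 0; 0 0 -0.8 0 0 0; 0 0 -0.8 0 0 0; 0 0 -0.8 0 0 0; 0 0 -0.6 0 0 0; 0 0 -0.3 0 0 0; 0 0 0 0 0 0; 0 0 0 0 0 0; 0 0 0 0 0 0"
}}

```text
clock: 14.3
tcp_pos: [0.5655, -0.1296, 0.3611]
tcp_rot: [[0.411, 0.911, -0.001], [0.911, -0.411, 0.0], [-0.0, -0.001, -1.0]]
wrist_force: [-0.1, -0.0, -0.4]
gripper_width: 0.0467
```

```bash
python3 - <<'E'
from h import *
from workcell import grab_frame
f=wshot('w9'); o,p,y=cur(); print(p,y,o['wrist_force'],o['ft_torque'],o['gripper_width'])
s=grab_frame('scene')['frame']
x=cv2.resize(s[160:310,280:480],None,fx=4,fy=4,interpolation=cv2.INTER_CUBIC)
cv2.imwrite('pics/s9.png',x[:,:,::-1])
E
```

```text
[ 0.56549797 -0.12954631  0.36105339] 65.7094690884913 [-0.54264455 -1.3161821  -0.67800667] [-0.02846002  0.05767383  0.00403424] 0.04653543904515919
```

View pics/w9.png

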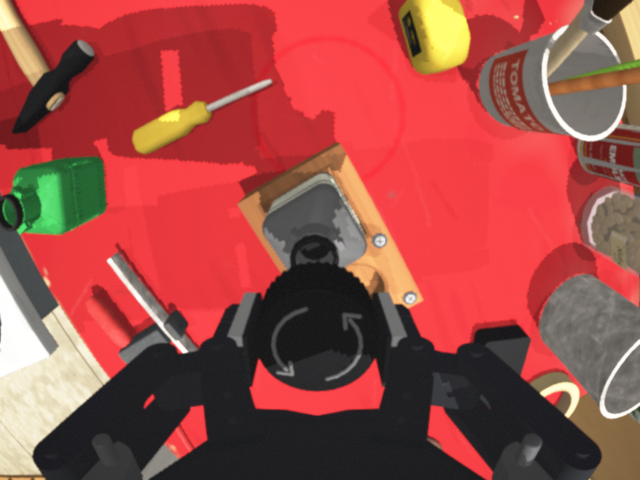

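View pics/s9.png

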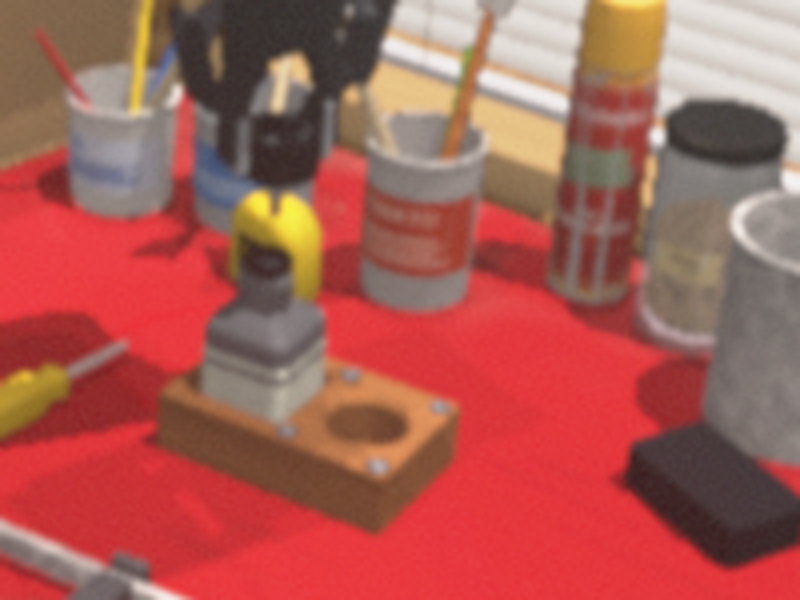

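```bash
python3 - <<'E'
from h import *
s=pickle.load(open('fs.pkl','rb'))['scene']
for n,P in dict(mouth=(.565,-.1287,.119),ring=(.565,-.1287,.127),tip=(.5645,-.1295,.3611-.2706+.1095-.043)).items():
    print(n,((proj(s,P)[0]-[280,160])*4).round(0))
from workcell import env
env.close_job()
E
```

```text
mouth [269. 266.]
ring [269. 255.]
tip [272. 211.]
the job is handed in; nothing more can be done
```

The job is done and handed in at about 14.4 s of the 46 s allowed; no verdict was reported.

**What I did:**
- I picked up the grey bottle (not the green one) by its locked cap and lowered it into the square pocket. It met almost no force on the way, and contact came at the height expected for the pocket floor.
- I pushed the cap down about 6.5 mm, where the force was about 9–10 N. I then turned it 60° counter-clockwise and lifted it straight off, about 82 mm above its locked place.

**Last checks:**
- **Bottle:** In the scene picture it stands upright in the pocket. Its mouth ring shows at crop pixel (268,255), against (269,255) calculated for a fully home bottle.
- **Brush:** The tip shows at about (278,205), against (272,211) calculated. That puts it about 37 mm above the mouth and 29 mm above the seal ring.
- **Cap:** It is still held, with the tool vertical to within 0.1° and the fingers at 46.5 mm. Only about 1.5 N was left at the wrist.
- **Other things:** The screwdriver, tape measure and sanding block were still in view. Nothing looked touched, but I did not measure their positions again.

**What disagreed:** The top and wrist cameras differed by about 2–3 mm in x, so I used the wrist camera's values for the fit. No check failed.

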